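Snap the filter jug's lid shut all round

ROBOT

A 6-joint arm with a two-finger parallel gripper is mounted at the origin on the work surface. World frame = base frame: x ahead of the robot, y to its left, z up, the work surface at z = 0. Lengths are in m, angles in rad, forces in N, time in s.
With the tool pointing down it reaches from about 0.4 to 0.925 m from the base axis. Payload 12.5 kg.
Tool frame: the origin (TCP) lies on the centre line of the jaws, within the pads' length; the fingertips stand 8 mm ahead of it and the grasp point (between the pads) lies 11 mm behind it (tip_reach is the distance from the TCP to the fingertips, in m); z points along the fingers, y is the direction in which the jaws open and shut (so a half turn about z gives the same grasp; the last joint's range is limited). The gripper opens to 95 mm and grips with 3 to 60 N. Pads are 20 mm wide; open, the fingers measure 119 mm over their backs; the gripper's body (75 mm by 180 mm) begins 59 mm behind the grasp point.
Start: joints at [1.042, 0.491, 1.559, -0, 1.092, -0.106], TCP at [0.256, 0.57, 0.223] pointing down, gripper open.
Joint ranges: [-3.1, 3.1], [-0.84, 2.19], [0.05, 2.79], [-1.13, 4.28], [0.06, 2.93], [-2.69, 2.69]. Speed limits (rad/s): [2.22, 2.22, 2.79, 3.14, 3.14, 3.14].

INTERFACE

Orientations are given as a rotation vector (axis times angle).
In Python, from workcell import * gives the robot as it stands. The module is installed in compiled form; this text tells all that it offers.
- The arm moves only by the tool arm_command, never from a script. Its argument "moves" is a list that holds one entry, the list of rows, each a list of 6 numbers: the shift along the tool's x, y, z in m, then the turn, a rotation vector about the tool's x, y, z in degrees. In form: [[[x, y, z, wx, wy, wz], ...]]. A call has exactly 5 rows; each row shifts and turns the commanded pose from where the row before left it, along the tool's axes as they then stand; what a row does not reach is not made up. A row lasts 1/12 s, in which the tool goes at most 41.7 mm and 7.16 degrees, less where a joint would pass 70% of its speed; a pose out of reach is approached as far as the arm can. A call is refused whole if a number of a shift passes 0.0417 or a number of a turn 7.16, either way. A call with a gripper value outside its range is refused whole. "claw" is the gripper's target within -1 to 1 (shut at 1, half-way at 0, fully open at -1), set as the call begins (left out, the last holds). The fingers move at their own pace and stop on an object; "grip_force" is the grip in N (left out, the last holds). Time passes only in rows, so rows that do not move let the fingers close, or fill a call up. It gives the time, the measured TCP pose, the force and the opening at its end, in the units of the state.
- sense(): the state, without advancing time (a new reading comes with each control period).
- camera(name): name is "scene" or "top" or "wrist"; returns the picture (420x560x3 uint8, red, green, blue); there is no depth.
- camera_info(name): a dict with "K" (3x3 intrinsics, pixels), "T" (4x4, takes a point from camera to world coordinates). Camera axes: x right, y down, z forward; pixel columns grow to the right and rows downward; lengths in m; the calibration is good to about 2 mm. A picture is of the moment at which its call begins: read the wrist's pose just before it. camera_info takes no time and is no camera call; for the wrist camera it gives the pose at the moment of the call.
- hand_in(): hands the job in, once; it reports no verdict.
The state is a dict: "time": time; "qpos": joint angles; "qvel": joint speeds; "joint_torque": joint torques, N m; "ee_pos": TCP position; "orientation": TCP orientation; "wrist_force": force on the tool from outside, world axes, zero at the start; "torque": the same for the moment, N m; "width": opening from 0.0 (shut) to 1.0 (fully open).
Only numpy, scipy, OpenCV 4.12 (cv2) and the standard library are available. Lean on these libraries where they do the work, as an engineer would, in place of code of your own. Each camera call takes 0.05 s, during which the arm holds its last target.

TASK

The lid of the white filter jug is only resting in place: go round it pressing down the three raised blue rim sections with a fingertip until each one has clicked shut, and only after that press the orange clip down flat over the rim. Leave the jug standing where it is, without lifting, tipping or dragging it, leave all the other things alone, and finish with the hand clear.

Things in the scene. Friction and masses are not known exactly. Their poses are not given: they have to be found in the camera images.
- jug: white filter jug, loose, about 0.9 kg, round, 140 mm across, foot 128 mm across, 206 mm high over the raised rim (198 when shut). Origin: centre of its underside; z up, +x to its spout (90 mm from the axis), -x to its bow handle (121 mm from the axis, 164 mm up) and clip. Pressing straight down on the rim does not tip it. The lid's white centre is 84 mm across, 195 mm up.
- rim_spout (a joint): how far the lid rim section at the spout (+x of the jug) is pressed down, in m: 0 = up, 8 mm proud, as at the start; 0.008 = clicked shut (hard stop). Slides straight up and down. Snap spring: needs 7 to 8 N to start, less farther on, until 4.5 mm down, then it snaps shut itself and stays; let go sooner, it springs up again.
- rim_spout_top (a point): middle of the top face of the section at the spout, 57 mm out from the jug's upright axis; it moves with the section, 198 mm above the jug's underside when shut, 206 mm when up
- rim_left (a joint): how far the lid rim section 105 degrees counter-clockwise of the spout seen from above is pressed down, in m: 0 = up, 8 mm proud, as at the start; 0.008 = clicked shut (hard stop). Slides straight up and down. Snap spring: needs 7 to 8 N to start, less farther on, until 4.5 mm down, then it snaps shut itself and stays; let go sooner, it springs up again.
- rim_left_top (a point): middle of the top face of the section counter-clockwise of the spout, 57 mm out from the jug's upright axis; it moves with the section, 198 mm above the jug's underside when shut, 206 mm when up
- rim_right (a joint): how far the lid rim section 105 degrees clockwise of the spout seen from above is pressed down, in m: 0 = up, 8 mm proud, as at the start; 0.008 = clicked shut (hard stop). Slides straight up and down. Snap spring: needs 7 to 8 N to start, less farther on, until 4.5 mm down, then it snaps shut itself and stays; let go sooner, it springs up again.
- rim_right_top (a point): middle of the top face of the section clockwise of the spout (all three sections are blue curved bars, 26 mm wide radially (44 to 70 mm from the axis), 11 mm thick, spanning about 90 degrees each), 57 mm out from the jug's upright axis; it moves with the section, 198 mm above the jug's underside when shut, 206 mm when up
- clip (a joint): angle in rad of the orange clip: 0 = flat over the rim (hard stop), grows as its free end rises; starts at 0.35 to 0.6. A plate 50 x 30 x 4 mm, hinged on the lid 22 mm from the jug's axis, 200 mm up, pointing out over the handle. A stiff hinge (0.09 N m) holds it where it is left; 3 to 5 N straight down on its outer half folds it.
- clip_pad (a point): middle of the clip's pressing area on its upper face, 33 mm from its hinge; it moves with the clip. With the clip flat it lies at x = -55 mm, y = 0, 202 mm up in the jug's frame
- cup_a: stainless steel cup, 72 mm across the rim, 82 mm high, loose, beside the jug; origin at the centre of its underside
- cup_b: the other cup, alike, on the other side of the jug
- teapot: white porcelain teapot, about 130 mm across, 114 mm high, spout to +y, handle to -y (95 to 105 mm from the axis); loose; origin under its centre
- cup_rack: yellow plastic cup rack, 150 by 200 mm, with upright pins 120 mm high; loose; origin under its centre
- cartridge_box: open cardboard box, 110 by 90 by 120 mm high, with a hinged flap standing open to 165 mm and a spare cartridge inside; loose; origin under its centre
- tea_tin: green tea tin, 72 mm across, 110 mm high; loose; origin under its centre
- saucer: white saucer, 110 mm across, 16 mm high; loose; origin under its centre

How it is judged:
On the way, in this order (a step that is already met when the one before it is completed fails the run):
1. all three rim sections clicked shut, the clip not yet down (value of joint each of rim_spout, rim_left, rim_right above 0.0065 m), for 0.1 s.
2. the clip pressed flat over the rim (all of step 1 and value of joint clip below 0.08 rad), for 0.1 s.
At the end, for the whole second after the job is handed in: all three rim sections within 1.5 mm of fully shut, the clip within 0.08 rad of flat, the jug upright (0.05 rad), on the counter, at rest and within 30 mm of where it stood, every other thing within 25 mm of where it stood (all of step 2 and angle between jug's own z axis and vertical below 0.05 rad and height (world z) of jug below 0.006 m and distance of jug from where it was at the start of the episode below 0.03 m and linear speed of jug below 0.02 m/s and distance of each of cup_a, cup_b, teapot, cup_rack, cartridge_box, tea_tin, saucer from where it was at the start of the episode below 0.025 m); the robot touches nothing.
It fails at once if the jug lifted, tipped by more than 0.15 rad or dragged more than 30 mm (height (world z) of jug above 0.012 m or angle between jug's own z axis and vertical above 0.15 rad or distance of jug from where it was at the start of the episode above 0.03 m).
It fails at once if a steel cup lifted, tipped or pushed more than 25 mm (distance of any of cup_a, cup_b from where it was at the start of the episode above 0.025 m or angle between any of cup_a, cup_b's own z axis and vertical above 0.25 rad).
It fails at once if the teapot or cup rack lifted, tipped or pushed more than 25 mm (distance of any of teapot, cup_rack from where it was at the start of the episode above 0.025 m or angle between any of teapot, cup_rack's own z axis and vertical above 0.25 rad).
It fails at once if the cartridge box, tea tin or saucer lifted, tipped or pushed more than 25 mm (distance of any of cartridge_box, tea_tin, saucer from where it was at the start of the episode above 0.025 m or angle between any of cartridge_box, tea_tin, saucer's own z axis and vertical above 0.25 rad).
It also fails if it takes over 48 s, if anything falls off the work surface, if the arm or the gripper's body presses on something with over 40 N, if the wrist force passes 120 N, or if a joint passes its speed limit or range.

## Working session

There is one attempt and no reset: what is moved stays moved. The work goes in short steps, Python scripts to look and compute and a tool call to move; the robot and the scene stay as the last step left them, time stands still between calls to the robot, and variables do not carry over. Pictures are saved under pics/ and viewed, and the job is handed in when it is done.

Besides the shell and the picture viewer there is one more tool, called after "Emit:" as name(argument=value, ...) on one line, values as JSON. arm_command: Moves the arm, as the interface text tells. Its arguments: {"type":"object","properties":{"moves":{"type":"array","items":{"type":"array","items":{"type":"array","items":{"type":"number"}}}},"claw":{"type":"number"},"grip_force":{"type":"number"}},"required":["moves"]}

```bash
mkdir -p pics; python3 - <<'E'
from workcell import *
import cv2,numpy as np
s=sense();print(s)
for n in ["scene","top"]:
    cv2.imwrite(f"pics/{n}0.png",camera(n)[:,:,::-1]); i=camera_info(n);print(n,np.round(i["K"],2).tolist(),np.round(i["T"],4).tolist())
E
```

```text
{'time': 0.0, 'qpos': array([ 1.04240905e+00,  4.91537609e-01,  1.55947679e+00, -4.92738731e-06,
        1.09168844e+00, -1.05599394e-01]), 'qvel': array([-1.35403648e-03, -5.42656832e-05,  3.39599660e-04,  1.20771232e-03,
        4.94316689e-04, -6.94587249e-04]), 'joint_torque': array([ 4.66196871e-04, -6.12649155e+01, -2.58168858e+01,  6.92818500e-02,
        4.83222515e-02, -1.61494731e-04]), 'ee_pos': array([0.25629547, 0.56976308, 0.22206596]), 'orientation': array([-6.59103120e-01, -3.07132489e+00,  1.65894649e-03]), 'wrist_force': array([ 0.65877081, -0.50103011,  0.37038191]), 'torque': array([-0.00749584,  0.01357316, -0.00068366]), 'width': 0.9972021069357008}
scene [[538.49, 0.0, 279.05], [0.0, 538.49, 214.97], [0.0, 0.0, 1.0]] [[-0.7311, 0.4639, -0.5003, 1.2637], [0.6823, 0.4921, -0.5407, 0.7533], [-0.0046, -0.7367, -0.6762, 1.0994], [0.0, 0.0, 0.0, 1.0]]
top [[407.43, 0.0, 280.93], [0.0, 407.43, 203.86], [0.0, 0.0, 1.0]] [[-0.0062, -0.9835, 0.1807, 0.3641], [-1.0, 0.0072, 0.005, -0.018], [-0.0062, -0.1807, -0.9835, 1.2517], [0.0, 0.0, 0.0, 1.0]]
```

View pics/scene0.png

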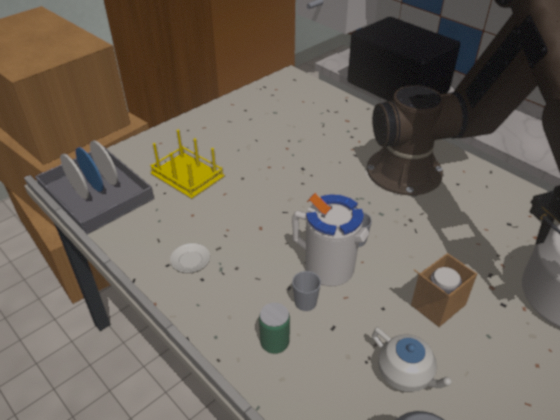

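View pics/top0.png

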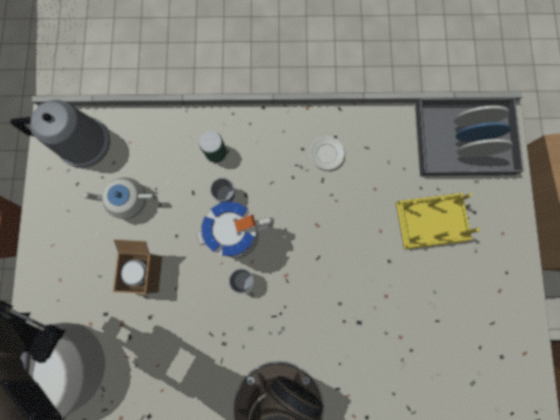

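The scene view shows the jug at about (333,240), with the box, the teapot and the cups around it. The top view shows the blue rim centred near (228,229), the orange clip at (245,224), the handle to the right and the spout to the left. Next I'll enlarge both and fit the pose.

```bash
cat > fit.py <<'E'
from workcell import *
import cv2,numpy as np
from scipy.optimize import minimize
def proj(n,P):
    i=camera_info(n);T=np.linalg.inv(i["T"]);c=P@T[:3,:3].T+T[:3,3];p=c@i["K"].T;return p[:,:2]/p[:,2:]
def jug(x,y,yaw,P):
    c,s=np.cos(yaw),np.sin(yaw);P=np.asarray(P,float)
    return np.c_[x+c*P[:,0]-s*P[:,1],y+s*P[:,0]+c*P[:,1],P[:,2]]
def bar(a,z,r0=.044,r1=.070,span=90):
    t=np.radians(np.linspace(a-span/2,a+span/2,25))
    return np.r_[np.c_[r0*np.cos(t),r0*np.sin(t),0*t+z],np.c_[r1*np.cos(t),r1*np.sin(t),0*t+z][::-1]]
def clip(a,w=.030,L=.050):
    # plate top edges, hinge at x=-.022,z=.200
    f=lambda s,y:[-.022-s*np.cos(a)-.002*np.sin(a)*-1*-1*0,y,.202+s*np.sin(a)]
    return np.array([f(0,-w/2),f(L,-w/2),f(L,w/2),f(0,w/2)])
def blue(im):
    h=cv2.cvtColor(im,cv2.COLOR_RGB2HSV);return ((h[...,0]>105)&(h[...,0]<130)&(h[...,1]>130)&(h[...,2]>50)).astype(np.uint8)
def orange(im):
    h=cv2.cvtColor(im,cv2.COLOR_RGB2HSV);return ((h[...,0]<14)&(h[...,1]>150)&(h[...,2]>120)).astype(np.uint8)
S=4
def render(n,x,y,yaw,ca,zs=(.206,.206,.206),shape=(420,560)):
    m=np.zeros((shape[0]*S,shape[1]*S),np.uint8)
    D=lambda P,v:cv2.fillPoly(m,[np.round((proj(n,jug(x,y,yaw,P))+.5)*S).astype(np.int32)],v)
    for a,z in zip((0,105,-105),zs):
        b=bar(a,z)
        # extrude sides down 11mm
        for dz in np.linspace(.008,0,9) : D(b-[0,0,dz],1)
    D(clip(ca),2)
    return m
E
cat > a.py <<'E'
from fit import *
ims={n:cv2.imread(f"pics/{n}0.png")[:,:,::-1] for n in("top","scene")}
boxes={"top":(185,190,285,270),"scene":(280,180,390,300)}
obs={}
for n,im in ims.items():
    x0,y0,x1,y1=boxes[n];c=np.ascontiguousarray(im[y0:y1,x0:x1])
    cv2.imwrite(f"pics/{n}_crop.png",cv2.resize(c[:,:,::-1],None,fx=5,fy=5,interpolation=cv2.INTER_CUBIC))
    obs[n]=(blue(c).astype(float),orange(c).astype(float));print(n,obs[n][0].sum(),obs[n][1].sum())
def cost(p):
    e=0
    for n in ims:
        x0,y0,x1,y1=boxes[n];m=render(n,p[0],p[1],p[2],p[3])
        for k in(1,2):
            q=cv2.resize((m==k).astype(np.float32),(560,420),interpolation=cv2.INTER_AREA)[y0:y1,x0:x1]
            e+=((cv2.GaussianBlur(q,(0,0),1)-cv2.GaussianBlur(obs[n][k-1],(0,0),1))**2).sum()
    return e
i=camera_info("top");T=i["T"];d=T[:3,:3]@np.linalg.inv(i["K"])@[228,229,1];P=T[:3,3]+d*(.206-T[2,3])/d[2];print(P)
best=min(((cost([P[0],P[1],w,.5]),w) for w in np.radians(np.arange(30,150,8))))
print(best)
r=minimize(cost,[P[0],P[1],best[1],.5],method="Nelder-Mead",options=dict(initial_simplex=np.array([P[0],P[1],best[1],.5])+np.r_[np.zeros((1,4)),np.diag([.006,.006,.1,.1])]))
print(r.x,np.degrees(r.x[2:]),r.fun)
for n in ims:
    x0,y0,x1,y1=boxes[n];m=render(n,*r.x)
    o=cv2.resize(np.ascontiguousarray(ims[n][:,:,::-1]),None,fx=S,fy=S)
    for k,c in((1,(0,255,255)),(2,(0,255,0))):
        cs,_=cv2.findContours((m==k).astype(np.uint8),0,2);cv2.drawContours(o,cs,-1,c,1)
    cv2.imwrite(f"pics/{n}_fit.png",o[y0*S:y1*S,x0*S:x1*S])
E
python3 a.py; python3 -c "
import cv2,numpy as np
a=cv2.imread('pics/top_fit.png');b=cv2.imread('pics/scene_fit.png');h=np.zeros((600,800,3),np.uint8)
a=a[:480,:400];b=b[:480,:400];h[:a.shape[0],:a.shape[1]]=a;h[:b.shape[0],400:400+b.shape[1]]=b;cv2.imwrite('pics/fit.png',h)"
```

```text
top 854.0 152.0
scene 725.0 176.0
[0.49126388 0.12441031 0.206     ]
(np.float64(381.05998985406984), np.float64(1.9198621771937625))Traceback (most recent call last):
  File "a.py", line 20, in <module>
    r=minimize(cost,[P[0],P[1],best[1],.5],method="Nelder-Mead",options=dict(initial_simplex=np.array([P[0],P[1],best[1],.5])+np.r_[np.zeros((1,4)),np.diag([.006,.006,.1,.1])]))
    res = _minimize_neldermead(fun, x0, args, callback, bounds=bounds,
                               **options)
    fxcc = func(xcc)
    fx = function(np.copy(x), *(wrapper_args + args))
  File "a.py", line 12, in cost
    x0,y0,x1,y1=boxes[n];m=render(n,p[0],p[1],p[2],p[3])
                           ~~~~~~^^^^^^^^^^^^^^^^^^^^^^^
  File "fit.py", line 27, in render
    for dz in np.linspace(.008,0,9) : D(b-[0,0,dz],1)
                                      ~^^^^^^^^^^^^^^
  File "fit.py", line 23, in <lambda>
    D=lambda P,v:cv2.fillPoly(m,[np.round((proj(n,jug(x,y,yaw,P))+.5)*S).astype(np.int32)],v)
                                           ~~~~^^^^^^^^^^^^^^^^^^
  File "fit.py", line 5, in proj
    i=camera_info(n);T=np.linalg.inv(i["T"]);c=P@T[:3,:3].T+T[:3,3];p=c@i["K"].T;return p[:,:2]/p[:,2:]
ValueError: time passes only in moves, steps and waits
[ WARN:0@0.018] global loadsave.cpp:275 findDecoder imread_('pics/top_fit.png'): can't open/read file: check file path/integrity
[ WARN:0@0.018] global loadsave.cpp:275 findDecoder imread_('pics/scene_fit.png'): can't open/read file: check file path/integrity
Traceback (most recent call last):
TypeError: 'NoneType' object is not subscriptable
```

Too many camera_info calls, so I'll cache it.

```bash
sed -i 's/i=camera_info(n);T=np.linalg.inv(i\["T"\]);c=/i=CI(n);T=np.linalg.inv(i["T"]);c=/' fit.py
sed -i 's/^def proj/import functools\nCI=functools.cache(camera_info)\ndef proj/' fit.py; sed -i 's/i=camera_info/i=CI/' a.py
python3 a.py; cat > m.py <<'E'
import cv2,numpy as np
a=cv2.imread('pics/top_fit.png');b=cv2.imread('pics/scene_fit.png');h=np.zeros((600,800,3),np.uint8)
a=a[:480,:400];b=b[:480,:400];h[:a.shape[0],:a.shape[1]]=a;h[:b.shape[0],400:400+b.shape[1]]=b;cv2.imwrite('pics/fit.png',h)
E
python3 m.py
```

```text
top 854.0 152.0
scene 725.0 176.0
[0.49126388 0.12441031 0.206     ]
(np.float64(381.05998985406984), np.float64(1.9198621771937625))
[0.49512465 0.12425443 1.82735933 0.54266777] [104.69997725  31.09257283] 210.83455353308045
```

View pics/fit.png

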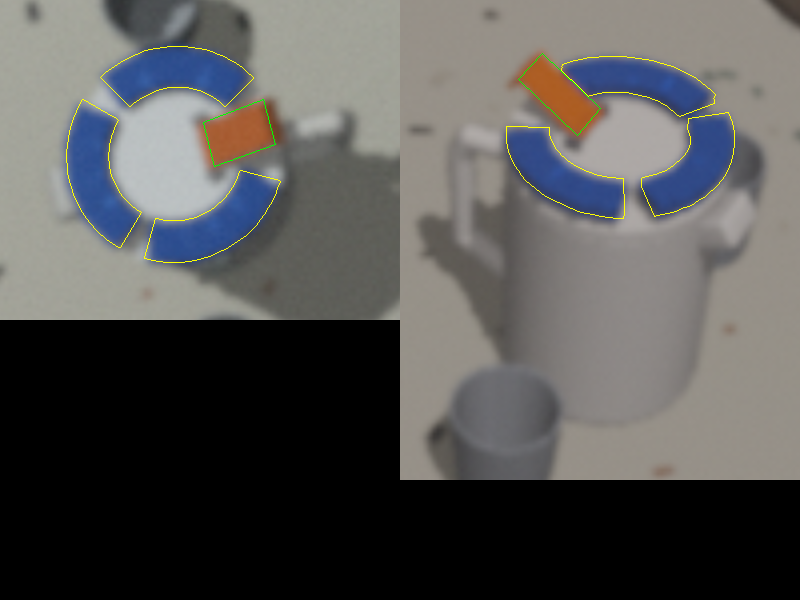

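The overlay matches both views: jug at (0.495, 0.124), yaw 104.7°, clip about 0.54 rad. Next: close the fingers, rise and go over the spout section.

Emit:
arm_command(moves=[[[0,0,-0.03,0,0,0],[-0.015,-0.011,0,0,0,0],[-0.028,-0.02,0,0,0,0],[-0.028,-0.02,0,0,0,0],[-0.028,-0.02,0,0,0,0]]], claw=1, grip_force=20)

```text
time: 0.52
ee_pos: [0.3177, 0.4634, 0.2524]
orientation: [-0.658, -3.072, 0.001]
wrist_force: [0.8, -0.8, -0.5]
width: 0.702
```

```bash
cat > d.py <<'E'
from workcell import *
import numpy as np
from scipy.spatial.transform import Rotation as R
s=sense();p=s["ee_pos"];r=R.from_rotvec(s["orientation"])
print("t",s["time"],"p",p.round(4),"zaxis",r.as_matrix()[:,2].round(4),"f",s["wrist_force"].round(2),"w",s["width"])
x,y,w=.4951,.1243,np.radians(104.7)
for n,a,rad,z in(("spout",0,.057,.206),("right",-105,.057,.206),("left",105,.057,.206),("clip",180,.055,.202)):
    a=w+np.radians(a);t=np.array([x+rad*np.cos(a),y+rad*np.sin(a),z+.008])
    print(n,t.round(4),"tool d",(r.inv().apply(t-p)).round(4))
E
python3 d.py
```

```text
t 0.5167 p [0.3177 0.4634 0.2524] zaxis [-3.e-04 -3.e-04 -1.e+00] f [ 0.81 -0.78 -0.46] w 0.7024875916167294
spout [0.4806 0.1794 0.214 ] tool d [-0.2649 -0.1924  0.0384]
right [0.5521 0.124  0.214 ] tool d [-0.3528 -0.2137  0.0384]
left [0.4456 0.0961 0.214 ] tool d [-0.2671 -0.2828  0.0385]
clip [0.5091 0.0711 0.21  ] tool d [-0.3352 -0.2796  0.0424]
```

Emit:
arm_command(moves=[[[-0.028,-0.02,0,0,0,0],[-0.028,-0.02,0,0,0,0],[-0.028,-0.02,0,0,0,0],[-0.028,-0.02,0,0,0,0],[-0.028,-0.02,0,0,0,0]]])

```text
time: 0.93
ee_pos: [0.4046, 0.3144, 0.2525]
orientation: [-0.659, -3.071, 0.0]
wrist_force: [1.2, 0.6, -0.3]
width: 0.357
```

Emit:
arm_command(moves=[[[-0.028,-0.02,0,0,0,0],[-0.028,-0.02,0,0,0,0],[-0.028,-0.02,0,0,0,0],[-0.028,-0.02,0,0,0,0],[-0.012,-0.012,0,0,0,0]]])

```text
time: 1.35
ee_pos: [0.4811, 0.1785, 0.2524]
orientation: [0.662, 3.071, -0.001]
wrist_force: [-0.2, -0.5, -0.1]
width: 0.021
```

```bash
python3 d.py
```

```text
t 1.35 p [0.4811 0.1785 0.2524] zaxis [ 1.e-04 -4.e-04 -1.e+00] f [-0.22 -0.5  -0.13] w 0.02107492845726615
spout [0.4806 0.1794 0.214 ] tool d [0.0008 0.0007 0.0384]
right [0.5521 0.124  0.214 ] tool d [-0.0871 -0.0204  0.0384]
left [0.4456 0.0961 0.214 ] tool d [-0.0016 -0.0897  0.0384]
clip [0.5091 0.0711 0.21  ] tool d [-0.0697 -0.0863  0.0424]
```

Over the spout section. Lowering to just above it, then pressing slowly.

Emit:
arm_command(moves=[[[0,0,0.015,0,0,0],[0,0,0.015,0,0,0],[0,0,0.004,0,0,0],[0,0,0,0,0,0],[0,0,0,0,0,0]]])

```text
time: 1.77
ee_pos: [0.4796, 0.1814, 0.2189]
orientation: [-0.659, -3.072, 0.0]
wrist_force: [0.4, 0.6, -0.2]
width: 0.007
```

Emit:
arm_command(moves=[[[0,0,0.002,0,0,0],[0,0,0.002,0,0,0],[0,0,0.001,0,0,0],[0,0,0.001,0,0,0],[0,0,0.001,0,0,0]]])

```text
time: 2.18
ee_pos: [0.4796, 0.1815, 0.2123]
orientation: [0.659, 3.071, 0.001]
wrist_force: [-1.9, 1.6, 5.8]
width: 0.006
```

Emit:
arm_command(moves=[[[0,0,0.001,0,0,0],[0,0,0.001,0,0,0],[0,0,0.001,0,0,0],[0,0,0,0,0,0],[0,0,0,0,0,0]]])

```text
time: 2.6
ee_pos: [0.4795, 0.1811, 0.2084]
orientation: [-0.659, -3.071, 0.0]
wrist_force: [-0.6, 0.6, 0.2]
width: 0.003
```

Force peaked at about 6 N and then fell away, so it snapped. I'll confirm against the hard stop.

Emit:
arm_command(moves=[[[0,0,0.001,0,0,0],[0,0,0.001,0,0,0],[0,0,0.0005,0,0,0],[0,0,0.0005,0,0,0],[0,0,0,0,0,0]]])

```text
time: 3.02
ee_pos: [0.4796, 0.1812, 0.2062]
orientation: [0.659, 3.071, 0.0]
wrist_force: [-2.0, 0.1, 7.4]
width: 0.003
```

```bash
python3 d.py
```

```text
t 3.0167 p [0.4796 0.1812 0.2062] zaxis [ 5.e-04  1.e-04 -1.e+00] f [-1.96  0.05  7.39] w 0.003418780066419104
spout [0.4806 0.1794 0.214 ] tool d [-0.0017 -0.0012 -0.0078]
right [0.5521 0.124  0.214 ] tool d [-0.0896 -0.0224 -0.0078]
left [0.4456 0.0961 0.214 ] tool d [-0.0039 -0.0916 -0.0079]
clip [0.5091 0.0711 0.21  ] tool d [-0.0721 -0.0883 -0.0038]
```

The stop is at the shut height. Next is the right section.

Emit:
arm_command(moves=[[[0,0,-0.014,0,0,0],[0,0,-0.03,0,0,0],[-0.03,-0.007,0,0,0,0],[-0.03,-0.008,0,0,0,0],[-0.029,-0.007,0,0,0,0]]])

```text
time: 3.43
ee_pos: [0.5526, 0.124, 0.2503]
orientation: [0.657, 3.071, 0.001]
wrist_force: [0.7, 0.1, -0.5]
width: 0.002
```

Emit:
arm_command(moves=[[[0,0,0.015,0,0,0],[0,0,0.014,0,0,0],[0,0,0.003,0,0,0],[0,0,0,0,0,0],[0,0,0,0,0,0]]])

```text
time: 3.85
ee_pos: [0.5517, 0.1248, 0.2181]
orientation: [0.659, 3.072, 0.0]
wrist_force: [-1.1, 0.4, -0.0]
width: 0.005
```

```bash
python3 d.py
```

```text
t 3.85 p [0.5517 0.1248 0.2181] zaxis [ 2.e-04  1.e-04 -1.e+00] f [-1.08  0.39 -0.01] w 0.004830860820726443
spout [0.4806 0.1794 0.214 ] tool d [0.0873 0.0207 0.004 ]
right [0.5521 0.124  0.214 ] tool d [-0.0006 -0.0006  0.0041]
left [0.4456 0.0961 0.214 ] tool d [ 0.085  -0.0697  0.004 ]
clip [0.5091 0.0711 0.21  ] tool d [ 0.0169 -0.0665  0.008 ]
```

Emit:
arm_command(moves=[[[0,0,0.002,0,0,0],[0,0,0.002,0,0,0],[0,0,0.001,0,0,0],[0,0,0.001,0,0,0],[0,0,0.001,0,0,0]]])

```text
time: 4.27
ee_pos: [0.552, 0.1249, 0.2115]
orientation: [0.659, 3.07, 0.001]
wrist_force: [-0.1, 0.4, 3.4]
width: 0.002
```

Emit:
arm_command(moves=[[[0,0,0.001,0,0,0],[0,0,0.001,0,0,0],[0,0,0.001,0,0,0],[0,0,0,0,0,0],[0,0,0,0,0,0]]])

```text
time: 4.68
ee_pos: [0.5516, 0.1246, 0.2074]
orientation: [-0.659, -3.071, 0.0]
wrist_force: [-0.1, 0.2, 0.5]
width: 0.005
```

Emit:
arm_command(moves=[[[0,0,0.001,0,0,0],[0,0,0.001,0,0,0],[0,0,0.0005,0,0,0],[0,0,0,0,0,0],[0,0,0,0,0,0]]])

```text
time: 5.1
ee_pos: [0.5519, 0.1246, 0.2061]
orientation: [0.659, 3.07, 0.001]
wrist_force: [-2.8, 0.7, 10.1]
width: 0.005
```

```bash
python3 d.py
```

```text
t 5.1 p [0.5519 0.1246 0.2061] zaxis [ 1.3e-03  2.0e-04 -1.0e+00] f [-2.84  0.7  10.15] w 0.0047214789105086905
spout [0.4806 0.1794 0.214 ] tool d [ 0.0875  0.0208 -0.008 ]
right [0.5521 0.124  0.214 ] tool d [-0.0005 -0.0005 -0.0079]
left [0.4456 0.0961 0.214 ] tool d [ 0.0852 -0.0697 -0.008 ]
clip [0.5091 0.0711 0.21  ] tool d [ 0.0171 -0.0664 -0.0039]
```

The right section is shut. Next is the left, passing above the raised clip.

Emit:
arm_command(moves=[[[0,0,-0.02,0,0,0],[0,0,-0.035,0,0,0],[0.025,-0.02,0,0,0,0],[0.03,-0.025,0,0,0,0],[0.03,-0.025,0,0,0,0]]])

```text
time: 5.52
ee_pos: [0.4442, 0.0954, 0.2599]
orientation: [0.659, 3.072, 0.0]
wrist_force: [-0.7, -0.5, 0.7]
width: 0.003
```

Emit:
arm_command(moves=[[[0,0,0.02,0,0,0],[0,0,0.02,0,0,0],[0,0,0.003,0,0,0],[0,0,0,0,0,0],[0,0,0,0,0,0]]])

```text
time: 5.93
ee_pos: [0.446, 0.0957, 0.2176]
orientation: [0.659, 3.072, 0.0]
wrist_force: [0.1, 0.2, 0.2]
width: 0.003
```

```bash
python3 d.py
```

```text
t 5.9333 p [0.446  0.0957 0.2176] zaxis [ 1.e-04  1.e-04 -1.e+00] f [0.07 0.16 0.15] w 0.0031474600253840876
spout [0.4806 0.1794 0.214 ] tool d [0.0027 0.0906 0.0036]
right [0.5521 0.124  0.214 ] tool d [-0.0852  0.0693  0.0036]
left [0.4456 0.0961 0.214 ] tool d [0.0005 0.0002 0.0036]
clip [0.5091 0.0711 0.21  ] tool d [-0.0676  0.0034  0.0076]
```

Emit:
arm_command(moves=[[[0,0,0.002,0,0,0],[0,0,0.002,0,0,0],[0,0,0.001,0,0,0],[0,0,0.001,0,0,0],[0,0,0.001,0,0,0]]])

```text
time: 6.35
ee_pos: [0.4459, 0.0957, 0.2106]
orientation: [0.659, 3.07, 0.001]
wrist_force: [0.3, 0.0, 3.0]
width: 0.007
```

Emit:
arm_command(moves=[[[0,0,0.001,0,0,0],[0,0,0.001,0,0,0],[0,0,0.001,0,0,0],[0,0,0,0,0,0],[0,0,0,0,0,0]]])

```text
time: 6.77
ee_pos: [0.4453, 0.0957, 0.207]
orientation: [-0.659, -3.071, 0.0]
wrist_force: [-0.2, -1.0, 1.0]
width: 0.001
```

Emit:
arm_command(moves=[[[0,0,0.001,0,0,0],[0,0,0.001,0,0,0],[0,0,0,0,0,0],[0,0,0,0,0,0],[0,0,0,0,0,0]]])

```text
time: 7.18
ee_pos: [0.4456, 0.0957, 0.2061]
orientation: [0.659, 3.071, 0.001]
wrist_force: [-4.5, -0.3, 14.7]
width: 0.006
```

```bash
python3 d.py
```

```text
t 7.1833 p [0.4456 0.0957 0.2061] zaxis [ 1.1e-03  1.0e-04 -1.0e+00] f [-4.54 -0.32 14.71] w 0.0064414612296891495
spout [0.4806 0.1794 0.214 ] tool d [ 0.0024  0.0908 -0.0079]
right [0.5521 0.124  0.214 ] tool d [-0.0856  0.0695 -0.0078]
left [0.4456 0.0961 0.214 ] tool d [ 0.0001  0.0004 -0.0079]
clip [0.5091 0.0711 0.21  ] tool d [-0.068   0.0036 -0.0038]
```

All three sections seem to have clicked. I'll raise and look before touching the clip.

Emit:
arm_command(moves=[[[0,0,-0.02,0,0,0],[0,0,-0.04,0,0,0],[0,0,-0.04,0,0,0],[0,0,-0.02,0,0,0],[0,0,0,0,0,0]]])

```text
time: 7.6
ee_pos: [0.4466, 0.0958, 0.3293]
orientation: [0.658, 3.065, 0.003]
wrist_force: [-0.8, -0.5, -0.6]
width: 0.005
```

```bash
python3 d.py; python3 - <<'E'
from workcell import *
import cv2,numpy as np
a=camera("wrist");b=camera("scene");cv2.imwrite("pics/scene1.png",b[:,:,::-1])
cv2.imwrite("pics/w1.png",a[:,:,::-1])
cv2.imwrite("pics/s1.png",cv2.resize(b[180:300,270:400,::-1],None,fx=5,fy=5,interpolation=cv2.INTER_CUBIC))
E
```

```text
t 7.6 p [0.4466 0.0958 0.3293] zaxis [ 7.3e-03  6.0e-04 -1.0e+00] f [-0.76 -0.52 -0.63] w 0.00538144228979396
spout [0.4806 0.1794 0.214 ] tool d [0.004  0.0898 0.1156]
right [0.5521 0.124  0.214 ] tool d [-0.0839  0.0686  0.1161]
left [0.4456 0.0961 0.214 ] tool d [ 0.0018 -0.0006  0.1153]
clip [0.5091 0.0711 0.21  ] tool d [-0.0663  0.0027  0.1197]
```

View pics/w1.png

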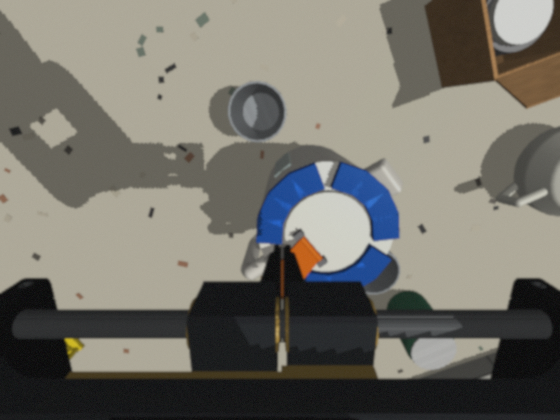

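View pics/s1.png

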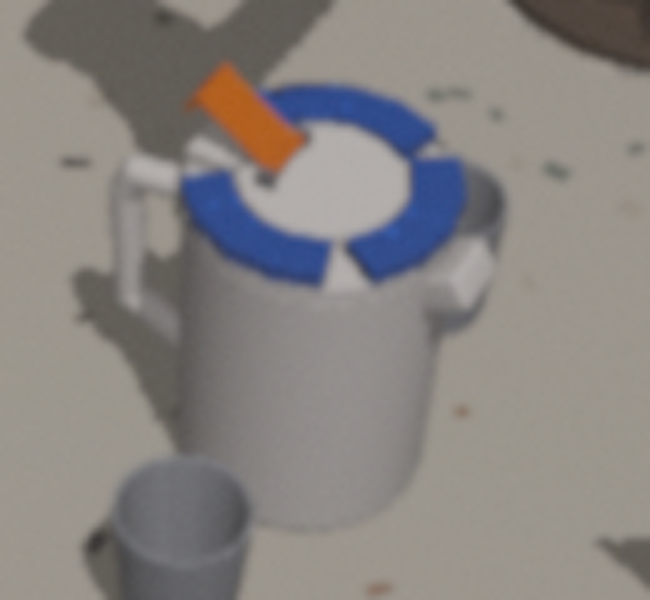

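The scene crop shows all three bars sunk into the jug and the clip still up near (250,110). A quick numeric check of each bar's height in the scene view:

```bash
cat > h.py <<'E'
from fit import *
import sys
im=cv2.imread(sys.argv[1])[:,:,::-1];x0,y0,x1,y1=280,180,390,300
o=cv2.GaussianBlur(blue(np.ascontiguousarray(im))[y0:y1,x0:x1].astype(float),(0,0),1)
import itertools
for x,y in((.4951,.1243),):
  r=[]
  for zs in itertools.product((.198,.202,.206),repeat=3):
    m=render("scene",x,y,np.radians(104.7),float(sys.argv[2]),zs)
    q=cv2.resize((m==1).astype(np.float32),(560,420),interpolation=cv2.INTER_AREA)[y0:y1,x0:x1]
    r.append((((cv2.GaussianBlur(q,(0,0),1)-o)**2).sum(),zs))
  print(sorted(r)[:3],sorted(r)[-1])
E
python3 h.py pics/scene0.png .54; python3 h.py pics/scene1.png .54
```

```text
[(np.float64(107.1955829313543), (0.206, 0.202, 0.202)), (np.float64(108.10111447489047), (0.206, 0.202, 0.206)), (np.float64(108.15814308064215), (0.206, 0.206, 0.202))] (np.float64(181.57241684965993), (0.198, 0.198, 0.198))
[(np.float64(130.5069619216576), (0.198, 0.198, 0.198)), (np.float64(146.01478312761415), (0.202, 0.198, 0.198)), (np.float64(146.15317142507416), (0.198, 0.202, 0.198))] (np.float64(286.5000730814071), (0.206, 0.206, 0.206))
```

All three are shut and the clip is still up. Moving over the clip pad.

Emit:
arm_command(moves=[[[-0.03,0.001,0,0,0,0],[-0.03,0.001,0,0,0,0],[-0.008,0.001,0.03,0,0,0],[0,0,0.035,0,0,0],[0,0,0.015,0,0,0]]])

```text
time: 8.12
ee_pos: [0.5071, 0.0701, 0.2397]
orientation: [-0.659, -3.065, 0.002]
wrist_force: [0.6, 1.2, 0.2]
width: 0.002
```

```bash
python3 d.py
```

```text
t 8.1167 p [0.5071 0.0701 0.2397] zaxis [-0.0071  0.     -1.    ] f [0.58 1.24 0.17] w 0.0017569516506230423
spout [0.4806 0.1794 0.214 ] tool d [0.0689 0.0889 0.0259]
right [0.5521 0.124  0.214 ] tool d [-0.019   0.0677  0.0254]
left [0.4456 0.0961 0.214 ] tool d [ 0.0666 -0.0015  0.0262]
clip [0.5091 0.0711 0.21  ] tool d [-0.0016  0.0018  0.0297]
```

Emit:
arm_command(moves=[[[0,0.001,0.004,0,0,0],[0,0,0.004,0,0,0],[0,0,0.004,0,0,0],[0,0,0.004,0,0,0],[0,0,0.004,0,0,0]]])

```text
time: 8.53
ee_pos: [0.5096, 0.0716, 0.2257]
orientation: [0.659, 3.07, 0.001]
wrist_force: [1.0, -0.5, 2.2]
width: 0.006
```

Emit:
arm_command(moves=[[[0,0,0.002,0,0,0],[0,0,0.002,0,0,0],[0,0,0.002,0,0,0],[0,0,0.001,0,0,0],[0,0,0,0,0,0]]])

```text
time: 8.95
ee_pos: [0.5091, 0.0714, 0.218]
orientation: [0.659, 3.072, 0.0]
wrist_force: [0.3, 0.5, 1.4]
width: 0.006
```

```bash
python3 d.py
```

```text
t 8.95 p [0.5091 0.0714 0.218 ] zaxis [ 1.e-04  1.e-04 -1.e+00] f [0.28 0.47 1.41] w 0.006412659048361645
spout [0.4806 0.1794 0.214 ] tool d [0.0703 0.0868 0.004 ]
right [0.5521 0.124  0.214 ] tool d [-0.0176  0.0656  0.004 ]
left [0.4456 0.0961 0.214 ] tool d [ 0.068  -0.0036  0.004 ]
clip [0.5091 0.0711 0.21  ] tool d [-0.0001 -0.0003  0.008 ]
```

Emit:
arm_command(moves=[[[0,0,0.002,0,0,0],[0,0,0.002,0,0,0],[0,0,0.002,0,0,0],[0,0,0.001,0,0,0],[0,0,0,0,0,0]]])

```text
time: 9.37
ee_pos: [0.509, 0.0714, 0.2108]
orientation: [-0.659, -3.071, -0.0]
wrist_force: [-0.8, -0.2, 0.7]
width: 0.002
```

Emit:
arm_command(moves=[[[0,0,0.001,0,0,0],[0,0,0.0005,0,0,0],[0,0,0,0,0,0],[0,0,0,0,0,0],[0,0,0,0,0,0]]])

```text
time: 9.78
ee_pos: [0.509, 0.0715, 0.2101]
orientation: [0.659, 3.071, 0.0]
wrist_force: [-1.7, -1.0, 7.3]
width: 0.006
```

```bash
python3 d.py
```

```text
t 9.7833 p [0.509  0.0715 0.2101] zaxis [ 2.e-04  1.e-04 -1.e+00] f [-1.71 -1.04  7.3 ] w 0.006311724833024036
spout [0.4806 0.1794 0.214 ] tool d [ 0.0702  0.0868 -0.0039]
right [0.5521 0.124  0.214 ] tool d [-0.0177  0.0656 -0.0039]
left [0.4456 0.0961 0.214 ] tool d [ 0.0679 -0.0036 -0.004 ]
clip [0.5091 0.0711 0.21  ] tool d [-0.0002 -0.0003  0.0001]
```

The clip is on its stop at 202 mm. One slightly firmer press, then retract and look.

Emit:
arm_command(moves=[[[0,0,0.001,0,0,0],[0,0,0,0,0,0],[0,0,0,0,0,0],[0,0,-0.02,0,0,0],[0,0,-0.03,0,0,0]]])

```text
time: 10.2
ee_pos: [0.5079, 0.0715, 0.2572]
orientation: [-0.658, -3.067, 0.001]
wrist_force: [0.5, 0.9, -0.5]
width: 0.004
```

Emit:
arm_command(moves=[[[0,0,-0.04,0,0,0],[0,0,-0.04,0,0,0],[0,0,-0.02,0,0,0],[0,0,0,0,0,0],[0,0,0,0,0,0]]])

```text
time: 10.62
ee_pos: [0.509, 0.0716, 0.359]
orientation: [0.659, 3.071, 0.001]
wrist_force: [-0.0, 0.6, -0.5]
width: 0.004
```

```bash
python3 d.py; python3 - <<'E'
from workcell import *
import cv2,numpy as np
a=camera("wrist");b=camera("scene");cv2.imwrite("pics/scene2.png",b[:,:,::-1])
cv2.imwrite("pics/w2.png",a[:,:,::-1])
cv2.imwrite("pics/s2.png",cv2.resize(b[180:300,270:400,::-1],None,fx=5,fy=5,interpolation=cv2.INTER_CUBIC))
E
python3 h.py pics/scene2.png 0.0
```

```text
t 10.6167 p [0.509  0.0716 0.359 ] zaxis [ 1.3e-03  3.0e-04 -1.0e+00] f [-0.04  0.58 -0.5 ] w 0.004327262955522923
spout [0.4806 0.1794 0.214 ] tool d [0.0702 0.0866 0.145 ]
right [0.5521 0.124  0.214 ] tool d [-0.0177  0.0654  0.1451]
left [0.4456 0.0961 0.214 ] tool d [ 0.068  -0.0038  0.1449]
clip [0.5091 0.0711 0.21  ] tool d [-1.00e-04 -5.00e-04  1.49e-01]
[(np.float64(137.66450644405174), (0.198, 0.198, 0.198)), (np.float64(149.49007251664588), (0.198, 0.202, 0.198)), (np.float64(152.91515537618284), (0.202, 0.198, 0.198))] (np.float64(286.3522045426565), (0.206, 0.206, 0.206))
```

View pics/s2.png

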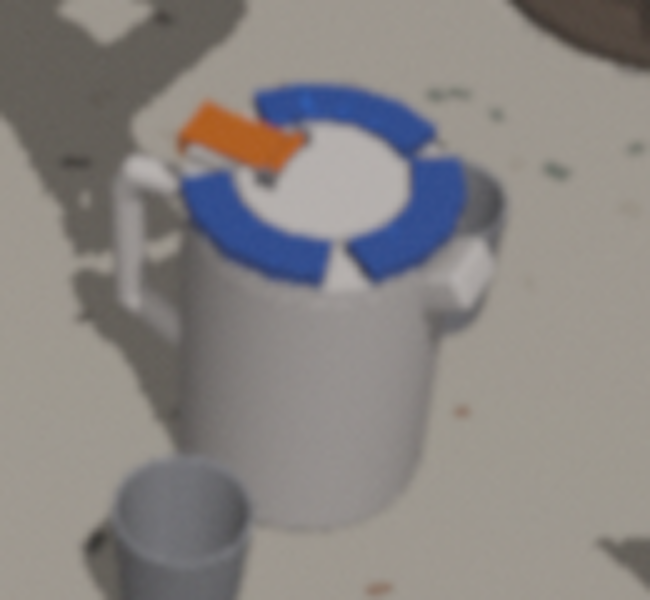

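View pics/scene2.png

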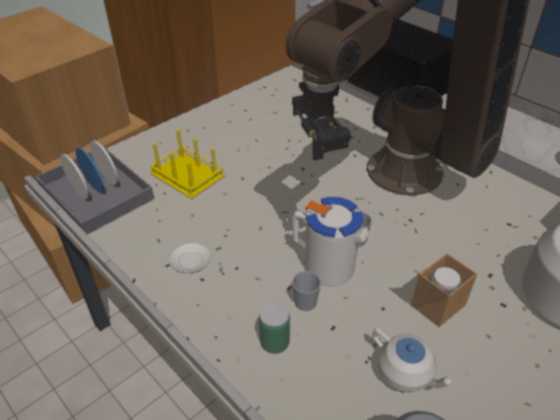

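The bars are shut and nothing else has moved, with the jug at (333,240) as before. The clip near (240,140) in the crop looks flat, so I'll fit its angle.

```bash
python3 - <<'E'
from fit import *
for f in("scene0","scene1","scene2"):
    im=np.ascontiguousarray(cv2.imread(f"pics/{f}.png")[:,:,::-1]);o=np.zeros((420,560));o[180:300,280:390]=orange(im)[180:300,280:390]
    r=[]
    for a in np.arange(-.1,.8,.02):
        q=cv2.resize((render("scene",.4951,.1243,np.radians(104.7),a)==2).astype(np.float32),(560,420),interpolation=cv2.INTER_AREA)
        r.append((((cv2.GaussianBlur(q,(0,0),1)-cv2.GaussianBlur(o,(0,0),1))**2).sum(),round(a,2)))
    print(f,sorted(r)[:4])
E
```

```text
scene0 [(np.float64(3.8771581228958), np.float64(0.5)), (np.float64(3.8818861739098285), np.float64(0.52)), (np.float64(3.9860383578428062), np.float64(0.48)), (np.float64(4.631059004817761), np.float64(0.46))]
scene1 [(np.float64(5.17836629892093), np.float64(0.5)), (np.float64(5.689422934694328), np.float64(0.52)), (np.float64(6.063370289703113), np.float64(0.48)), (np.float64(6.688219156464578), np.float64(0.54))]
scene2 [(np.float64(6.305379338589478), np.float64(-0.06)), (np.float64(6.35522621740127), np.float64(-0.08)), (np.float64(7.586772713975856), np.float64(-0.1)), (np.float64(7.6897965358022295), np.float64(-0.04))]
```

The fit puts the clip at its stop (about 0 within fit error), the jug is unmoved and the hand is clear. Handing in.

```bash
python3 -c "
from workcell import *
print(hand_in())"
```

```text
the job is handed in; nothing more can be done
None
```

I pressed the spout, right and left rim sections shut one at a time, then pressed the orange clip flat, and handed the job in at about 10.7 s. The hand was about 15 cm above the jug. `hand_in()` gives no verdict, so success is judged from my own checks below.

- **Rim sections:** on each one the force rose and then fell away as it snapped. It rose again against a stop with the fingertip 198 mm above the counter, which is the shut height. The scene picture taken before the clip press also fitted best with all three shut and the clip still up.
- **Clip:** it met its stop with the fingertip at 202 mm, the flat height. The picture fit gave -0.06 rad; the stop is at 0, so I read that as flat within fit error.
- **Jug and other things:** I saw no visible shift in the final scene view, but I only compared it by eye and did not re-measure every object.
- **Forces:** the highest wrist force I read was about 15 N.

No check failed. The only disagreement was the clip's starting angle, which came out at 0.54 rad from both cameras and 0.50 rad from the scene camera alone.

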